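# Show the middle plasma tube under the half-open lamp shutter

## Robot

A 6-joint arm with a two-finger parallel gripper is mounted at the origin on a cart in front of the work surface, level with it; the furniture and walls round the work are solid. World frame = base frame: x ahead of the robot, y to its left, z up, the work surface at z = 0. Lengths are in m, angles in rad, forces in N, time in s.
With the tool pointing down it reaches from about 0.425 to 0.95 m from the base axis. Payload 14.7 kg.
Tool frame: the origin (TCP) lies on the centre line of the jaws, within the pads' length; the fingertips stand 11 mm ahead of it and the grasp point (between the pads) lies 8 mm behind it; y points along the fingers, z is the direction in which the jaws open and shut, and the axes are right-handed (so a half turn about y gives the same grasp; the last joint's range is limited). The gripper opens to 85 mm and grips with 20 to 120 N. Pads are 22 mm wide; open, the fingers measure 114 mm over their backs; the gripper's body (76 mm by 85 mm) begins 54 mm behind the grasp point. The pads swing forward as they close: fully open they stand 13 mm farther back than shut.
Start: joints at [-1.29, 0.48, 1.596, -0, 1.065, -0.047], TCP at [0.209, -0.615, 0.242] pointing down, gripper open.
Joint ranges: [-2.75, 2.75], [-0.82, 2.05], [0.23, 2.67], [-1.56, 4.7], [0.09, 2.69], [-2.92, 2.92]. Speed limits (rad/s): [1.89, 1.89, 2.39, 3.01, 3.01, 3.01].

## Interface

Orientations are given as a unit quaternion [x, y, z, w].
In Python, from workcell import manip, get_image, camera_info, job, search_frame, tip_of gives the robot as it stands.
- The arm moves only by the tool carry_out, never from a script. Its argument "commands" is one flat list of numbers, 7 for each row, row after row: the turn, a rotation vector about the tool's x, y, z in rad, then the shift along the tool's x, y, z in cm, then the closure, from 0 (fully open) to 1 (shut). In form: [ax, ay, az, dx, dy, dz, grip, ax, ay, az, dx, dy, dz, grip, ...]. A call has exactly 5 rows; each row shifts and turns the commanded pose from where the row before left it, along the tool's axes as they then stand; what a row does not reach is not made up. A row lasts 1/10 s, in which the tool goes at most 50 mm and 8.59 degrees, less where a joint would pass 70% of its speed; a pose out of reach is approached as far as the arm can. A call with a gripper value outside its range is refused whole. The fingers move at their own pace and stop on an object; "force" is the grip in N (left out, the last holds). Time passes only in rows, so rows that do not move let the fingers close, or fill a call up. It gives the time, the measured TCP pose, the force and the opening at its end, in the units of the state.
- manip.read_state(): the state, without advancing time (a new reading comes with each control period).
- get_image(name): name is "scene" or "top"; returns (picture, depth): 420x560x3 uint8, blue, green, red; 420x560 float32, m along the optical axis (not along the pixel's ray), 0 where there is no reading.
- camera_info(name): a dict with "mtx" (3x3 intrinsics, pixels), "rvec" (rotation vector, rad) and "tvec" (3), from world to camera coordinates, as OpenCV has them. Camera axes: x right, y down, z forward; pixel columns grow to the right and rows downward; lengths in m; the calibration is good to about 2 mm. A picture is of the moment at which its call begins. camera_info takes no time and is no camera call.
- job.sign_off(): hands the job in, once; it reports no verdict.
Trained networks look in the newest picture that a camera, given by its name, has taken for a name from the list of things; names that differ only in an ending like _2 or _b are one class to them, and where a whole thing is asked for, a point or a joint stands for the part that bears it (a point fixed in the world has none). Each returns a list of dicts, best first, with "p" (0 to 1); they miss things now and then, are a little off and sometimes report something else, mostly with a low value. They report only what shows in the picture. A call takes as long as a camera call.
- search_frame(label, camera): "at" ([column, row] in pixels, amid what is visible of it).
- tip_of(label, camera): "at" ([column, row] in pixels: a listed point, or the origin of a listed thing).
The state is a dict: "clock": time; "qpos": joint angles; "qd": joint speeds; "effort": joint torques, N m; "tcp_pos": TCP position; "orientation": TCP orientation; "ft_force": force on the tool from outside, world axes, zero at the start; "wrist_torque": the same for the moment, N m; "opening": finger opening in m.
Only numpy, scipy, OpenCV 4.12 (cv2) and the standard library are available. Lean on these libraries where they do the work, as an engineer would, in place of code of your own. Each camera call takes 0.05 s, during which the arm holds its last target. There are 200 camera calls.

## Task

The tube carrier of the plasma viewer stands at its first stop: by its knob, push it along its rail to the next stop, so that its middle tube clicks into place before the lamp window (do not let it run on towards the third stop), and let go of it. Only then slide the sprung lamp shutter by its knob to half open, so that the middle tube is lit, but never so wide that the lamp reaches the tube beside it, whose plasma would bleach. The shutter springs shut when released, so finish while still holding it steady at half open; leave the forceps, the marker and the timer lying where they are.

Things in the scene. Friction and masses are not known exactly. Their poses are not given: they have to be found in the camera images.
- viewer: the fixed plasma viewer: white base plate 124 x 272 mm, a rail with the tube carrier along its front, a grey lamp house along its back. Origin: centre of its underside, on the worktop; x axis to its back (away from the robot), y along the rail to the left, z up. Lamp house: x 6 to 60, y -127 to +34 mm, top at z = 116 mm. Rail and the tubes' axes at x = -34 mm, tube tops at z = 107 mm
- carrier (a joint): travel in m of the tube carrier along the rail to the viewer's -y. Sprung stops (detents) at 0, 0.032 and 0.064 draw it in; leaving a stop takes up to about 7 N, friction 0.6 N. Starts within 2 mm of the first stop, 0. A white block 104 mm long with three upright tubes fixed in it, 32 mm apart; at 0.032 the middle tube stands before the window's left half
- carrier_grip (a point): point to grip on the carrier's knob, on its axis: upright black round knob 16 mm across and 28 mm high, on a 9 mm stem at the carrier's left (+y) end, 50 mm from the nearest tube's axis. The point lies 14 mm below the knob's top (98 mm above the worktop). Its axes are the viewer's axes
- carrier_knob: the carrier's knob with its stem; origin at the foot of the stem, 60 mm below the grip point; axes as the viewer's
- shutter (a joint): travel in m of the lamp shutter to the viewer's -y: 0 shut, 0.032 half open (left half of the window uncovered, pointer at the longest line of the index plate behind it), 0.064 fully open. A spring pulls it shut: 3 N when shut, 7.5 N at half, 12 N at full; friction 0.3 N. Starts shut. Past 0.042 the lamp lights the tube beside the middle one
- shutter_grip (a point): point to grip on the shutter's knob, on its axis: upright black round knob 16 mm across and 28 mm high, on a 9 mm stem above a small steel tab on top of the lamp house. The point lies 14 mm below the knob's top, 145 mm above the worktop, 14 mm behind the shutter plate. Its axes are the viewer's axes
- shutter_handle: the shutter's steel tab with its knob, all of the shutter that stands above the lamp house; origin at the foot of the shutter plate, 99 mm below and 14 mm in front of the grip point; axes as the viewer's
- forceps: steel forceps lying in front of the viewer, 16 x 128 x 10 mm, long along its y; origin: centre of the underside; to be left alone
- marker_2: marker pen lying in front of the viewer to the right, 11 x 132 x 13 mm, long along its y; origin: centre of the underside; to be left alone
- bench_timer: bench timer left of the viewer, 64 x 68 x 21 mm; origin: centre of the underside; to be left alone
- lamp_window (a point): centre of the lit lamp window in the front of the lamp house, 64 mm wide (along the viewer's y) and 42 mm high; the dark steel shutter plate covers it at the start

How it is judged:
By the outcome, as a careful person would: the job done as asked, in the order asked, and still so for the second after the job is handed in, while the arm keeps its last pose, push and grip.
It also fails if it takes over 42 s, if anything falls off the work surface, if the arm or the gripper's body presses on something with over 40 N, if the wrist force passes 120 N, or if a joint passes its speed limit or range.

## Working session

There is one attempt and no reset: what is moved stays moved. The work goes in short steps, Python scripts to look and compute and a tool call to move; the robot and the scene stay as the last step left them, time stands still between calls to the robot, and variables do not carry over. Pictures are saved under pics/ and viewed, on a budget of 10 in all, crops included, one or two more only if the job needs it, and the job is handed in when it is done.

Besides the shell and the picture viewer there is one more tool, called after "Emit:" as name(argument=value, ...) on one line, values as JSON. carry_out: Moves the arm, as the interface text tells. Its arguments: {"type":"object","properties":{"commands":{"type":"array"},"force":{"type":"number"}},"required":["commands"]}

```bash
mkdir -p pics
cat > h.py <<'E'
import numpy as np, cv2
from workcell import manip,get_image,camera_info,job,search_frame,tip_of
def cam(n):
    c=camera_info(n); R=cv2.Rodrigues(np.array(c["rvec"],float))[0]; return np.array(c["mtx"],float),R,np.array(c["tvec"],float).ravel()
def at_z(n,px,z):
    K,R,t=cam(n); o=-R.T@t; d=R.T@np.linalg.inv(K)@np.array([px[0],px[1],1.]); return o+d*(z-o[2])/d[2]
def ray(n,px):
    K,R,t=cam(n); d=R.T@np.linalg.inv(K)@np.array([px[0],px[1],1.]); return -R.T@t,d/np.linalg.norm(d)
def tri(p1,p2):
    A=np.zeros((3,3));b=np.zeros(3)
    for n,p in(("scene",p1),("top",p2)):
        o,d=ray(n,p);M=np.eye(3)-np.outer(d,d);A+=M;b+=M@o
    return np.linalg.solve(A,b)
def proj(n,P):
    K,R,t=cam(n); p=K@(R@np.array(P)+t); return p[:2]/p[2]
E
python3 - <<'E'
from h import *
np.set_printoptions(precision=4,suppress=True)
for n in("scene","top"):
    im,d=get_image(n); cv2.imwrite(f"pics/{n}0.png",im)
    K,R,t=cam(n); print(n,K[0,0],-R.T@t, R[2])
for l,z in(("carrier_grip",.098),("shutter_grip",.145),("viewer",0),("carrier_knob",.038),("shutter_handle",.046),("lamp_window",None)):
    ps=[]
    for n in("scene","top"):
        r=tip_of(l,n)[:2]
        for q in r: print(l,n,q["at"],round(q["p"],2), at_z(n,q["at"],z) if z is not None else "")
        ps.append(r[0]["at"] if r else None)
    if all(p is not None for p in ps): print("  tri",tri(*ps))
s=manip.read_state();print(s)
E
```

```text
scene 446.1409790586582 [0.1538 0.351  0.7497] [ 0.2878 -0.6634 -0.6907]
top 392.8192886891735 [ 0.3219 -0.2131  0.9744] [ 0.1094 -0.0393 -0.9932]
carrier_grip scene [249.8, 213.3] 0.5 [ 0.4784 -0.2607  0.098 ]
carrier_grip scene [276.7, 185.2] 0.42 [ 0.4625 -0.3689  0.098 ]
carrier_grip top [286.5, 185.2] 0.37 [ 0.4769 -0.2602  0.098 ]
  tri [ 0.4774 -0.26    0.0988]
shutter_grip scene [273.6, 162.3] 0.49 [ 0.4781 -0.3879  0.145 ]
shutter_grip top [348.9, 181.5] 0.65 [ 0.4785 -0.3926  0.145 ]
  tri [ 0.4799 -0.3933  0.1407]
viewer scene [275.1, 213.8] 0.75 [ 0.4696 -0.3753  0.    ]
viewer top [332.2, 194.1] 0.61 [ 0.4731 -0.3811  0.    ]
  tri [ 0.4735 -0.3826 -0.0077]
carrier_knob scene [249.0, 231.3] 0.49 [ 0.4846 -0.2636  0.038 ]
carrier_knob top [283.5, 188.5] 0.46 [ 0.4794 -0.2562  0.038 ]
  tri [ 0.4789 -0.2554  0.0477]
lamp_window scene [275.4, 186.9] 0.81 
lamp_window top [345.2, 189.2] 0.62 
  tri [ 0.4773 -0.4006  0.0633]
{'clock': 0.7, 'qpos': array([-1.2896,  0.4802,  1.5963,  0.    ,  1.0651, -0.0466]), 'qd': array([ 0.0011, -0.0018, -0.0006, -0.0006,  0.0011,  0.0019]), 'effort': array([ -0.0026, -95.0281, -43.0595,   0.0001,   0.0016,  -0.    ]), 'tcp_pos': array([ 0.2093, -0.6154,  0.2423]), 'orientation': array([ 0.1154, -0.6976,  0.6976, -0.1154]), 'ft_force': array([-0.9828, -0.8744, -0.3945]), 'wrist_torque': array([ 0.0042,  0.0233, -0.0163]), 'opening': 0.0854196266117357}
```

Run:
```python
from h import *
a=cv2.imread("pics/scene0.png")[110:310,170:370];b=cv2.imread("pics/top0.png")[110:310,240:440]
cv2.imwrite("pics/c0.png",np.hstack([cv2.resize(x,(400,400),interpolation=cv2.INTER_CUBIC) for x in(a,b)]))
```

```text
(no output)
```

View pics/c0.png

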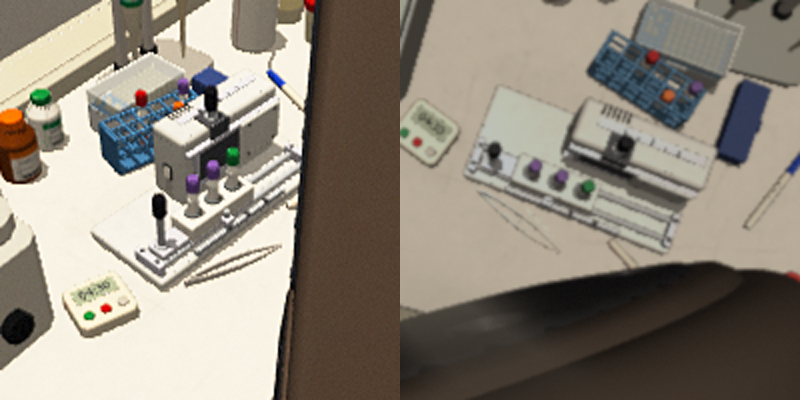

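View pics/scene0.png

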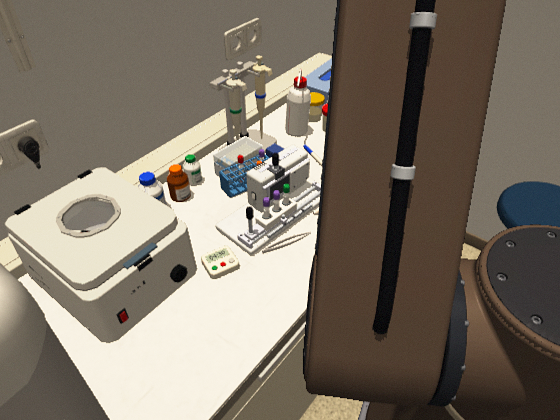

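View pics/top0.png

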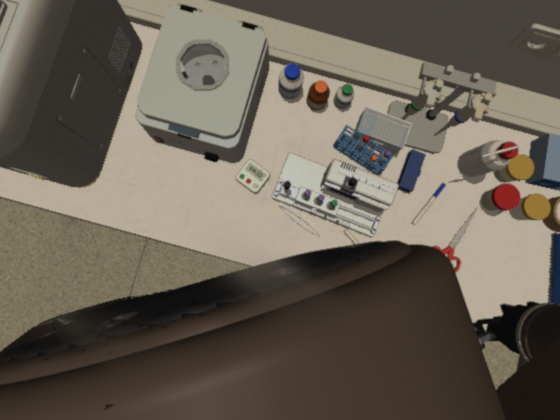

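The crops show the carrier's knob at scene (250,213) and top (287,185), and the shutter's knob at scene (275,160) and top (352,182). The viewer is turned clockwise as seen from above. The forceps lie right in front of it. Next I work out the yaw.

Run:
```python
from h import *
np.set_printoptions(precision=4,suppress=True)
f=lambda x,y:(240+(x-400)/2,110+y/2)
C=[at_z("top",f(*p),.01) for p in((498,87),(466,175),(668,250))]
print(C,[np.linalg.norm(C[0]-C[1]),np.linalg.norm(C[2]-C[1])])
g=lambda v:np.degrees(np.arctan2(v[1],v[0]))
print("yaw left edge",g(C[0]-C[1]),"front",g(C[1]-C[2])-90)
# tubes: caps in top at z~.107
T=[at_z("top",f(*p),.107) for p in((534,166),(561,177),(587,187))]; print("tubes",T,g(T[0]-T[2])-90)
T=[at_z("scene",(170+x/2,110+y/2),.107) for x,y in((193,178),(212,163),(232,151))]; print("tubes s",T,g(T[0]-T[2])-90)
k=at_z("top",f(494,146),.112);print("cknob top",k)
k=at_z("scene",(170+160/2,110+197/2),.112);print("cknob s",k)
k=at_z("top",f(626,141),.159);print("sknob top",k)
k=at_z("scene",(170+211/2,110+90/2),.159);print("sknob s",k)
# depth clouds of knobs
for n in("scene","top"):
    im,d=get_image(n);K,R,t=cam(n)
    v,u=np.mgrid[0:420,0:560];X=np.linalg.inv(K)@np.stack([u.ravel(),v.ravel(),np.ones(u.size)])*d.ravel()
    W=(R.T@(X-t[:,None])).T;ok=d.ravel()>0
    for c,z0,z1 in(((.477,-.26),.085,.118),((.479,-.392),.133,.165)):
        m=ok&(W[:,2]>z0)&(W[:,2]<z1)&(np.hypot(W[:,0]-c[0],W[:,1]-c[1])<.025)
        print(n,c,m.sum(),W[m].mean(0),W[m].min(0),W[m].max(0))
    m=ok&(W[:,2]>.108)&(W[:,2]<.122)&(np.hypot(W[:,0]-.479,W[:,1]+.42)<.13)
    if m.sum()>20: 
        r=cv2.minAreaRect(W[m][:,:2].astype(np.float32));print("house",m.sum(),r, cv2.fitLine(W[m][:,:2].astype(np.float32),cv2.DIST_HUBER,0,.01,.01).ravel())
```

```text
[array([ 0.5733, -0.2709,  0.01  ]), array([ 0.4612, -0.2316,  0.01  ]), array([ 0.3703, -0.4828,  0.01  ])] [np.float64(0.11886809902834009), np.float64(0.2670754426517927)]
yaw left edge -19.292738725611798 front -19.880661359536447
tubes [array([ 0.4583, -0.3058,  0.107 ]), array([ 0.4462, -0.3362,  0.107 ]), array([ 0.4352, -0.3654,  0.107 ])] -21.14502966080414
tubes s [array([ 0.4602, -0.3073,  0.107 ]), array([ 0.4511, -0.3383,  0.107 ]), array([ 0.4386, -0.3662,  0.107 ])] -20.137082469459855
cknob top [ 0.4794 -0.2606  0.112 ]
cknob s [ 0.4774 -0.261   0.112 ]
sknob top [ 0.4782 -0.3983  0.159 ]
sknob s [ 0.4775 -0.3973  0.159 ]
scene (0.477, -0.26) 91 [ 0.4777 -0.2576  0.1037] [ 0.4704 -0.2672  0.0858] [ 0.4866 -0.2514  0.1168]
scene (0.479, -0.392) 84 [ 0.4781 -0.396   0.15  ] [ 0.4713 -0.4072  0.133 ] [ 0.4874 -0.3898  0.1622]
house 989 ((0.47152039408683777, -0.40742480754852295), (0.19078390300273895, 0.10002380609512329), 70.03828430175781) [ 0.3098  0.9508  0.4824 -0.4174]
top (0.477, -0.26) 46 [ 0.477  -0.2591  0.1081] [ 0.4709 -0.2674  0.0907] [ 0.4843 -0.2521  0.1139]
top (0.479, -0.392) 62 [ 0.4775 -0.397   0.1532] [ 0.4711 -0.4059  0.1331] [ 0.4865 -0.3909  0.1617]
house 1655 ((0.4701298475265503, -0.4077599346637726), (0.18820959329605103, 0.09959155321121216), 68.8794937133789) [ 0.3342  0.9425  0.4841 -0.4266]
```

```bash
cat >> h.py <<'E'
from scipy.spatial.transform import Rotation as Ro
np.set_printoptions(precision=4,suppress=True)
YAW=np.radians(-20); VX=np.array([np.cos(YAW),np.sin(YAW),0]); VY=np.array([-np.sin(YAW),np.cos(YAW),0])
def plan(target):
    s=manip.read_state(); R=Ro.from_quat(s["orientation"]).as_matrix()
    best=None
    for sg in(1,-1):
        z=sg*VY; y=np.array([0,0,-1.]); D=np.column_stack([np.cross(y,z),y,z])
        rv=Ro.from_matrix(R.T@D).as_rotvec()
        if best is None or np.linalg.norm(rv)<np.linalg.norm(best[0]): best=(rv,D)
    dw=np.array(target)-s["tcp_pos"]
    print("t",s["clock"],"tcp",s["tcp_pos"],"F",s["ft_force"],"open",s["opening"],"q",s["qpos"])
    print("rotvec(tool)",best[0]); print("shift cm, tool now",100*R.T@dw,"| after turning",100*best[1].T@dw); print("tool axes now\n",R)
    print("tool axes after\n",best[1])
E
python3 -c "
from h import *
plan([.478,-.260,.20])"
```

```text
t 0.8 tcp [ 0.2093 -0.6154  0.2423] F [-0.6578 -0.2854 -0.0803] open 0.08507259840477013 q [-1.2896  0.4802  1.5963 -0.      1.0651 -0.0466]
rotvec(tool) [0.     0.6768 0.    ]
shift cm, tool now [-36.8823   4.231  -24.9933] | after turning [-13.0983   4.2306 -42.5841]
tool axes now
 [[-0.9468 -0.      0.3219]
 [-0.3219  0.     -0.9468]
 [ 0.     -1.     -0.    ]]
tool axes after
 [[-0.9397  0.     -0.342 ]
 [ 0.342   0.     -0.9397]
 [ 0.     -1.     -0.    ]]
```

Emit:
carry_out(commands=[0,0.135,0,0,0,0,0.5,0,0.135,0,0,0,0,0.5,0,0.135,0,0,0,0,0.5,0,0.135,0,0,0,0,0.5,0,0.137,0,0,0,0,0.5], force=40)

```text
clock: 1.3
tcp_pos: [0.2093, -0.6154, 0.2423]
orientation: [-0.125, -0.696, 0.696, 0.125]
ft_force: [-0.2, -0.4, -0.5]
opening: 0.0432
```

Emit:
carry_out(commands=[0,0,0,-1.2,0,-4,0.5,0,0,0,-1.2,0,-4,0.5,0,0,0,-1.2,0,-4,0.5,0,0,0,-1.2,0,-4,0.5,0,0,0,-1.2,0,-4,0.5])

```text
clock: 1.8
tcp_pos: [0.3348, -0.4466, 0.2425]
orientation: [-0.123, -0.696, 0.696, 0.123]
ft_force: [0.5, -0.4, -0.2]
opening: 0.0429
```

Emit:
carry_out(commands=[0,0,0,-1.2,0,-4,0.5,0,0,0,-1.2,0,-4,0.5,0,0,0,-1.2,0,-4,0.5,0,0,0,-1.2,0,-4,0.5,0,0,0,-1.2,0,-4,0.5])

```text
clock: 2.3
tcp_pos: [0.4598, -0.2791, 0.2425]
orientation: [-0.123, -0.696, 0.696, 0.123]
ft_force: [1.5, -0.2, 0.7]
opening: 0.043
```

Run:
```python
from h import *
plan([.478,-.260,.20])
for n in("scene","top"):
    im,d=get_image(n); cv2.imwrite(f"pics/{n}1.png",im)
for l,z in(("carrier_grip",.098),("shutter_grip",.145)):
    for n in("scene","top"):
        for q in tip_of(l,n)[:2]: print(l,n,q["at"],round(q["p"],2), at_z(n,q["at"],z))
a=cv2.imread("pics/scene1.png")[110:310,170:370];b=cv2.imread("pics/top1.png")[110:310,240:440]
cv2.imwrite("pics/c1.png",np.hstack([cv2.resize(x,(400,400),interpolation=cv2.INTER_CUBIC) for x in(a,b)]))
```

```text
t 2.3 tcp [ 0.4598 -0.2791  0.2425] F [ 1.5225 -0.1747  0.7162] open 0.0429652088743878 q [-0.602   0.3236  1.8536  0.      0.9639  1.3181]
rotvec(tool) [-0.0001 -0.0002 -0.0005]
shift cm, tool now [-1.0561  4.2525 -2.4219] | after turning [-1.0586  4.2523 -2.4212]
tool axes now
 [[-0.9396  0.0004 -0.3422]
 [ 0.3422 -0.0003 -0.9396]
 [-0.0005 -1.      0.0001]]
tool axes after
 [[-0.9397  0.     -0.342 ]
 [ 0.342   0.     -0.9397]
 [ 0.     -1.     -0.    ]]
carrier_grip scene [249.4, 211.3] 0.67 [ 0.4819 -0.2659  0.098 ]
carrier_grip top [287.3, 182.0] 0.56 [ 0.4843 -0.262   0.098 ]
```

View pics/c1.png

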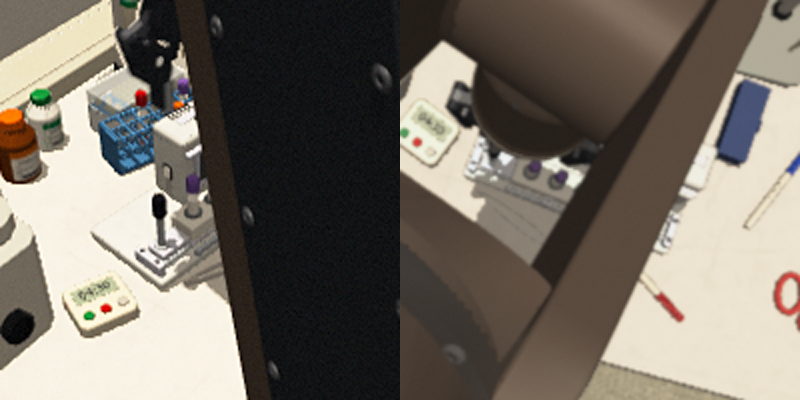

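The view shows the carrier's knob unchanged at scene (250,213). The gripper is above it and aligned with the rail. Moving over the knob and down.

Emit:
carry_out(commands=[0,0,0,-1.05,0,-2.4,0.6,0,0,0,0,3,0,0.6,0,0,0,0,4,0,0.6,0,0,0,0,3,0,0.6,0,0,0,0,1,0,0.6])

```text
clock: 3.1
tcp_pos: [0.4749, -0.2619, 0.1297]
orientation: [0.122, 0.697, -0.696, -0.125]
ft_force: [-0.7, -0.8, 0.2]
opening: 0.0343
```

Run:
```python
from h import *
plan([.478,-.260,.09])
im,d=get_image("scene"); cv2.imwrite(f"pics/s2.png",cv2.resize(im[130:280,170:370],(800,600),interpolation=cv2.INTER_CUBIC))
```

```text
t 3.1 tcp [ 0.4749 -0.2619  0.1297] F [-0.6688 -0.7556  0.1772] open 0.034286449450775816 q [-0.5597  0.4793  1.9457 -0.0002  0.7206  1.3621]
rotvec(tool) [ 0.0007 -0.0019  0.004 ]
shift cm, tool now [-0.2402  3.9722 -0.278 ] | after turning [-0.225   3.9729 -0.2805]
tool axes now
 [[-0.939  -0.0035 -0.3438]
 [ 0.3438  0.002  -0.939 ]
 [ 0.004  -1.     -0.0007]]
tool axes after
 [[-0.9397  0.     -0.342 ]
 [ 0.342   0.     -0.9397]
 [ 0.     -1.     -0.    ]]
```

View pics/s2.png

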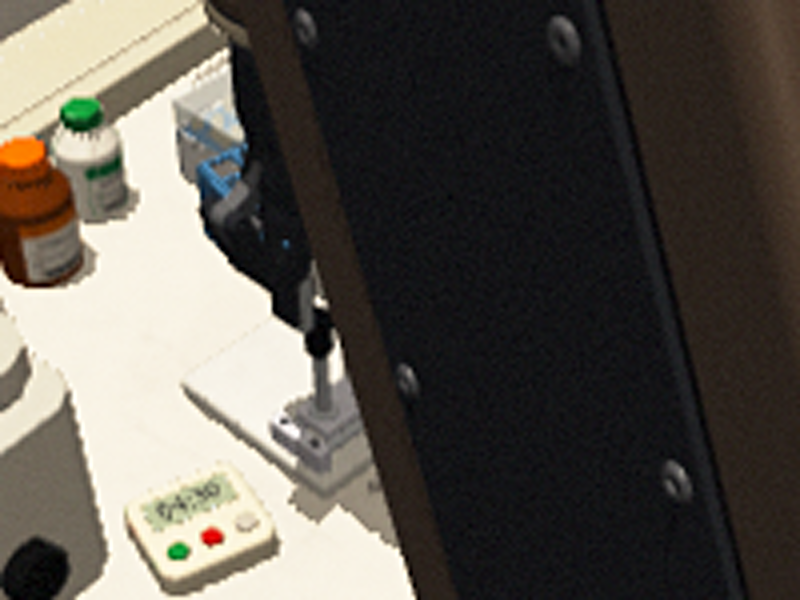

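The near finger (about 290,310 in the crop) stands just behind the knob (320,335), consistent with the measurement. Next I correct about 3 mm and descend.

Emit:
carry_out(commands=[0,0,0,-0.23,0,-0.28,0.6,0,0,0,0,1.5,0,0.6,0,0,0,0,1.5,0,0.6,0,0,0,0,1,0,0.6,0,0,0,0,0,0,0.6])

```text
clock: 3.65
tcp_pos: [0.4802, -0.26, 0.0924]
orientation: [0.123, 0.696, -0.696, -0.123]
ft_force: [-0.0, -0.2, -0.1]
opening: 0.034
```

Emit:
carry_out(commands=[0,0,0,0,0,0,0.7,0,0,0,0,0,0,0.75,0,0,0,0,0,0,0.8,0,0,0,0,0,0,0.9,0,0,0,0,0,0,0.9], force=30)

```text
clock: 4.15
tcp_pos: [0.4806, -0.2602, 0.0931]
orientation: [-0.123, -0.696, 0.697, 0.122]
ft_force: [-2.5, -1.4, 8.5]
opening: 0.0149
```

```bash
python3 -c "
from h import *
plan([.478,-.260,.09])"
```

```text
t 4.15 tcp [ 0.4806 -0.2602  0.0931] F [-2.5009 -1.4069  8.4702] open 0.014881290402908861 q [-0.5516  0.5379  1.9643 -0.0002  0.6379  1.3685]
rotvec(tool) [-0.0004 -0.0001 -0.0014]
shift cm, tool now [0.2504 0.3099 0.0695] | after turning [0.25   0.3102 0.0696]
tool axes now
 [[-0.9397  0.0011 -0.3421]
 [ 0.3421 -0.0009 -0.9397]
 [-0.0014 -1.      0.0004]]
tool axes after
 [[-0.9397  0.     -0.342 ]
 [ 0.342   0.     -0.9397]
 [ 0.     -1.     -0.    ]]
```

Gripped: the opening is 15 mm, matching the knob. Next I push 32 mm along the rail, which is tool +z.

Emit:
carry_out(commands=[0,0,0,0,0,0.3,0.9,0,0,0,0,0,0.4,0.9,0,0,0,0,0,0.4,0.9,0,0,0,0,0,0.4,0.9,0,0,0,0,0,0.3,0.9])

```text
clock: 4.65
tcp_pos: [0.4743, -0.2768, 0.0931]
orientation: [-0.123, -0.696, 0.696, 0.123]
ft_force: [-1.1, 2.1, 11.5]
opening: 0.0147
```

Emit:
carry_out(commands=[0,0,0,0,0,0.4,0.9,0,0,0,0,0,0.4,0.9,0,0,0,0,0,0.4,0.9,0,0,0,0,0,0.2,0.9,0,0,0,0,0,0,0.9])

```text
clock: 5.15
tcp_pos: [0.4691, -0.2903, 0.0931]
orientation: [-0.123, -0.696, 0.697, 0.123]
ft_force: [-3.7, -0.8, 10.5]
opening: 0.015
```

Run:
```python
from h import *
plan([.4806,-.2602,.093])
s=manip.read_state();print("travel",-(s["tcp_pos"]-np.array([.4806,-.2602,.0931]))@VY,"Falong -y",-s["ft_force"]@VY)
im,d=get_image("scene"); cv2.imwrite(f"pics/s3.png",cv2.resize(im[130:280,170:370],(800,600),interpolation=cv2.INTER_CUBIC))
im,d=get_image("top"); cv2.imwrite(f"pics/t3.png",cv2.resize(im[130:280,240:440],(800,600),interpolation=cv2.INTER_CUBIC))
print(tip_of("carrier_grip","scene")[:2],tip_of("carrier_grip","top")[:2])
```

```text
t 5.15 tcp [ 0.4691 -0.2903  0.0931] F [-3.749  -0.8303 10.4953] open 0.015009115627690812 q [-0.609   0.5435  1.9518 -0.0004  0.6457  1.3115]
rotvec(tool) [-0.0004 -0.0003 -0.0005]
shift cm, tool now [-0.0492  0.0074 -3.2266] | after turning [-0.0503  0.0087 -3.2265]
tool axes now
 [[-0.9396  0.0004 -0.3423]
 [ 0.3423 -0.0006 -0.9396]
 [-0.0005 -1.      0.0004]]
tool axes after
 [[-0.9397  0.     -0.342 ]
 [ 0.342   0.     -0.9397]
 [ 0.     -1.     -0.    ]]
travel 0.03226540587862892 Falong -y 2.0624755344977608
[] []
```

Emit:
carry_out(commands=[0,0,0,0,0,0.1,0.9,0,0,0,0,0,0,0.9,0,0,0,0,0,0,0.75,0,0,0,0,0,0,0.65,0,0,0,0,0,0,0.6])

```text
clock: 5.85
tcp_pos: [0.4689, -0.2908, 0.0924]
orientation: [0.123, 0.696, -0.696, -0.123]
ft_force: [-0.1, 0.5, -0.5]
opening: 0.0341
```

Emit:
carry_out(commands=[0,0,0,0,0,0,0.6,0,0,0,0,-2,0,0.6,0,0,0,0,-4,0,0.6,0,0,0,0,-4,0,0.6,0,0,0,0,-4,0,0.6])

```text
clock: 6.35
tcp_pos: [0.4685, -0.2905, 0.2337]
orientation: [0.123, 0.696, -0.696, -0.123]
ft_force: [0.1, -0.5, -0.2]
opening: 0.0344
```

Run:
```python
from h import *
plan([.478,-.397,.19])
a,d=get_image("scene");b,d=get_image("top")
for n in("scene","top"):
  for q in tip_of("carrier_grip",n)[:2]+tip_of("shutter_grip",n)[:2]: print(n,q, at_z(n,q["at"],.098), at_z(n,q["at"],.145))
cv2.imwrite("pics/c4.png",np.hstack([cv2.resize(x,(400,400),interpolation=cv2.INTER_CUBIC) for x in(a[110:310,170:370],b[110:310,240:440])]))
```

```text
t 6.35 tcp [ 0.4685 -0.2905  0.2337] F [ 0.108  -0.5298 -0.2159] open 0.03435487067610887 q [-0.6101  0.3526  1.8335  0.      0.9559  1.3099]
rotvec(tool) [ 0.0002 -0.0001  0.0005]
shift cm, tool now [-4.5332  4.366   9.6799] | after turning [-4.5298  4.3699  9.6797]
tool axes now
 [[-0.9396 -0.0004 -0.3421]
 [ 0.3421  0.0003 -0.9396]
 [ 0.0005 -1.     -0.0002]]
tool axes after
 [[-0.9397  0.     -0.342 ]
 [ 0.342   0.     -0.9397]
 [ 0.     -1.     -0.    ]]
scene {'at': [259.2, 205.1], 'p': 0.64} [ 0.4709 -0.292   0.098 ] [ 0.448  -0.2457  0.145 ]
scene {'at': [258.5, 224.5], 'p': 0.47} [ 0.4472 -0.2372  0.098 ] [ 0.426  -0.1948  0.145 ]
top {'at': [302.6, 185.4], 'p': 0.49} [ 0.477  -0.2968  0.098 ] [ 0.4686 -0.2923  0.145 ]
top {'at': [350.7, 181.9], 'p': 0.55} [ 0.4865 -0.4068  0.098 ] [ 0.4777 -0.3965  0.145 ]
```

View pics/c4.png

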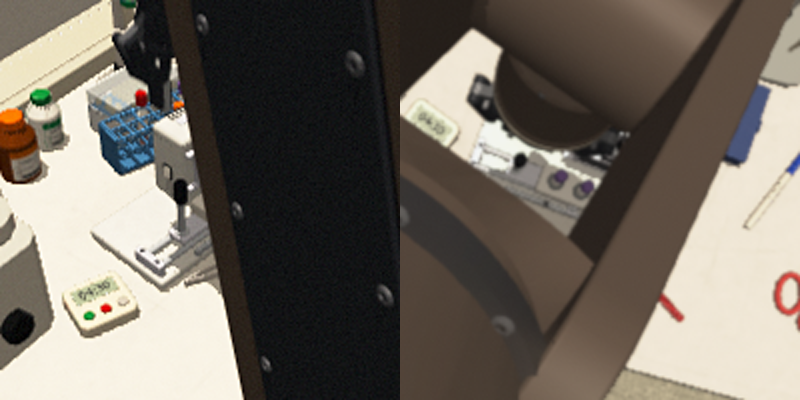

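The carrier's knob now shows at scene (260,205), shifted by (-7.5, -31.3) mm, which is 32 mm along the rail. The carrier is free and at its second stop. The shutter's knob reads (0.478, -0.397) again, so I go there.

Emit:
carry_out(commands=[0,0,0,-1.5,0,3.2,0.6,0,0,0,-1.5,0,3.2,0.6,0,0,0,-1.5,0,3.2,0.6,0,0,0,0,2,0,0.6,0,0,0,0,1.5,0,0.6])

```text
clock: 7.15
tcp_pos: [0.4774, -0.3969, 0.1947]
orientation: [0.123, 0.697, -0.696, -0.124]
ft_force: [-0.5, 0.7, 0.6]
opening: 0.0338
```

Run:
```python
from h import *
plan([.478,-.397,.14])
a,d=get_image("scene");b,d=get_image("top")
for n in("scene","top"):
  for q in tip_of("carrier_grip",n)[:2]+tip_of("shutter_grip",n)[:2]: print(n,q, at_z(n,q["at"],.098), at_z(n,q["at"],.145))
cv2.imwrite("pics/c5.png",np.hstack([cv2.resize(x,(400,400),interpolation=cv2.INTER_CUBIC) for x in(a[110:310,170:370],b[110:310,240:440])]))
```

```text
t 7.15 tcp [ 0.4774 -0.3969  0.1947] F [-0.5063  0.6895  0.6299] open 0.03375180304494272 q [-0.7424  0.4902  1.7119 -0.      0.9422  1.179 ]
rotvec(tool) [ 0.001  -0.0015  0.0024]
shift cm, tool now [-0.0745  5.4679 -0.0039] | after turning [-0.0611  5.468  -0.0093]
tool axes now
 [[-0.9392 -0.0019 -0.3434]
 [ 0.3434  0.0018 -0.9392]
 [ 0.0024 -1.     -0.001 ]]
tool axes after
 [[-0.9397  0.     -0.342 ]
 [ 0.342   0.     -0.9397]
 [ 0.     -1.     -0.    ]]
scene {'at': [258.0, 206.4], 'p': 0.46} [ 0.4715 -0.2872  0.098 ] [ 0.4486 -0.2412  0.145 ]
```

View pics/c5.png

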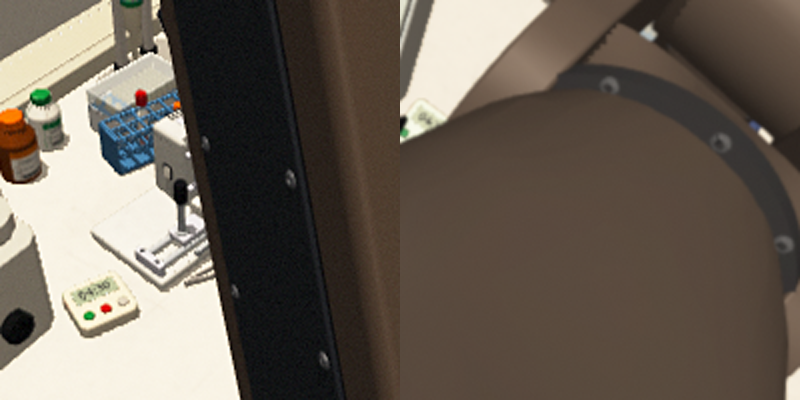

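The arm hides the shutter from both cameras, but the carrier's knob is still in place at scene (260,205). I descend on the measured position, watching the force.

Emit:
carry_out(commands=[0,0,0,0,1.5,0,0.6,0,0,0,0,1.2,0,0.6,0,0,0,0,0.9,0,0.6,0,0,0,0,0.7,0,0.6,0,0,0,0,0.6,0,0.6])

```text
clock: 7.95
tcp_pos: [0.4783, -0.3964, 0.1478]
orientation: [0.123, 0.696, -0.696, -0.123]
ft_force: [-0.8, -0.5, -0.4]
opening: 0.0343
```

Emit:
carry_out(commands=[0,0,0,-0.05,0.2,0,0.6,0,0,0,0,0,0,0.7,0,0,0,0,0,0,0.75,0,0,0,0,0,0,0.9,0,0,0,0,0,0,0.9], force=40)

```text
clock: 8.45
tcp_pos: [0.4778, -0.3996, 0.1469]
orientation: [-0.123, -0.695, 0.698, 0.123]
ft_force: [-12.9, -24.5, -5.5]
opening: 0.0143
```

Run:
```python
from h import *
plan([.478,-.397,.14]); s=manip.read_state(); print("Falong -y",-s["ft_force"]@VY,"Fx'",s["ft_force"]@VX)
```

```text
t 8.45 tcp [ 0.4778 -0.3996  0.1469] F [-12.9108 -24.4821  -5.4801] open 0.014328624399747527 q [-0.7432  0.5467  1.7508 -0.0047  0.8414  1.1795]
rotvec(tool) [-0.0042  0.0003 -0.0012]
shift cm, tool now [ 0.0742  0.6867 -0.2553] | after turning [ 0.0734  0.6878 -0.2523]
tool axes now
 [[-0.9398 -0.0004 -0.3417]
 [ 0.3417 -0.0044 -0.9398]
 [-0.0012 -1.      0.0042]]
tool axes after
 [[-0.9397  0.     -0.342 ]
 [ 0.342   0.     -0.9397]
 [ 0.     -1.     -0.    ]]
Falong -y 27.421385556468945 Fx' -3.758792187469039
```

The tool was pulled 3 mm towards -y with about 27 N: the knob stands 3 mm further right than measured, and the shutter is against its shut stop. I'll open, correct, go a little lower and regrip.

Emit:
carry_out(commands=[0,0,0,0,0,0.2,0.8,0,0,0,0,0,0.15,0.6,0,0,0,0,0,0,0.6,0,0,0,0,0.4,0,0.6,0,0,0,0,0.3,0,0.6])

```text
clock: 8.95
tcp_pos: [0.4776, -0.3996, 0.1391]
orientation: [0.123, 0.696, -0.696, -0.123]
ft_force: [-0.0, -0.5, 0.2]
opening: 0.0342
```

Emit:
carry_out(commands=[0,0,0,0,0,0,0.6,0,0,0,0,0,0,0.7,0,0,0,0,0,0,0.75,0,0,0,0,0,0,0.9,0,0,0,0,0,0,0.9])

```text
clock: 9.45
tcp_pos: [0.4775, -0.4002, 0.1395]
orientation: [-0.123, -0.696, 0.697, 0.123]
ft_force: [-2.5, -4.5, 1.6]
opening: 0.0147
```

Run:
```python
from h import *
plan([.478,-.397,.14]); s=manip.read_state(); print("Falong -y",-s["ft_force"]@VY,"Fx'",s["ft_force"]@VX)
```

```text
t 9.45 tcp [ 0.4775 -0.4002  0.1395] F [-2.5362 -4.526   1.6338] open 0.014733072266976842 q [-0.7461  0.557   1.754  -0.0006  0.8301  1.1743]
rotvec(tool) [-0.0006 -0.0001 -0.0003]
shift cm, tool now [ 0.0601 -0.0505 -0.3228] | after turning [ 0.0601 -0.0503 -0.3229]
tool axes now
 [[-0.9397  0.0001 -0.3421]
 [ 0.3421 -0.0006 -0.9397]
 [-0.0003 -1.      0.0006]]
tool axes after
 [[-0.9397  0.     -0.342 ]
 [ 0.342   0.     -0.9397]
 [ 0.     -1.     -0.    ]]
Falong -y 5.120429107332615 Fx' -0.8352520718553169
```

Emit:
carry_out(commands=[0,0,0,0,0,0.3,0.9,0,0,0,0,0,0.4,0.9,0,0,0,0,0,0.4,0.9,0,0,0,0,0,0.4,0.9,0,0,0,0,0,0.3,0.9])

```text
clock: 9.95
tcp_pos: [0.4712, -0.4167, 0.1394]
orientation: [0.123, 0.697, -0.696, -0.123]
ft_force: [0.4, 6.3, 7.0]
opening: 0.0146
```

Emit:
carry_out(commands=[0,0,0,0,0,0.4,0.9,0,0,0,0,0,0.4,0.9,0,0,0,0,0,0.4,0.9,0,0,0,0,0,0.2,0.9,0,0,0,0,0,0,0.9])

```text
clock: 10.45
tcp_pos: [0.4663, -0.4296, 0.1394]
orientation: [0.123, 0.697, -0.696, -0.123]
ft_force: [-1.4, 8.7, 8.9]
opening: 0.0147
```

Run:
```python
from h import *
plan([.4775,-.4002,.1395]); s=manip.read_state(); print("travel",-(s["tcp_pos"]-np.array([.4775,-.4002,.1395]))@VY,"Falong -y",-s["ft_force"]@VY,"Fx'",s["ft_force"]@VX)
a,d=get_image("scene");b,d=get_image("top")
for l in("carrier_grip","shutter_grip","lamp_window"):
  print(l,tip_of(l,"scene")[:2],tip_of(l,"top")[:2])
cv2.imwrite("pics/c6.png",np.hstack([cv2.resize(x,(400,400),interpolation=cv2.INTER_CUBIC) for x in(a[110:310,170:370],b[110:310,240:440])]))
```

```text
t 10.45 tcp [ 0.4663 -0.4296  0.1394] F [-1.3863  8.6632  8.8861] open 0.014714007775020776 q [-0.7926  0.5709  1.726   0.0008  0.8458  1.1272]
rotvec(tool) [ 0.001  -0.0005  0.0007]
shift cm, tool now [-0.0462 -0.004  -3.1493] | after turning [-0.0478 -0.007  -3.1492]
tool axes now
 [[-0.9395 -0.0003 -0.3425]
 [ 0.3425  0.0011 -0.9395]
 [ 0.0007 -1.     -0.001 ]]
tool axes after
 [[-0.9397  0.     -0.342 ]
 [ 0.342   0.     -0.9397]
 [ 0.     -1.     -0.    ]]
travel 0.031492279142594545 Falong -y -7.6666374226539205 Fx' -4.265694166788375
carrier_grip [{'at': [263.5, 205.0], 'p': 0.53}] []
shutter_grip [] []
lamp_window [{'at': [273.8, 188.0], 'p': 0.61}] []
```

View pics/c6.png

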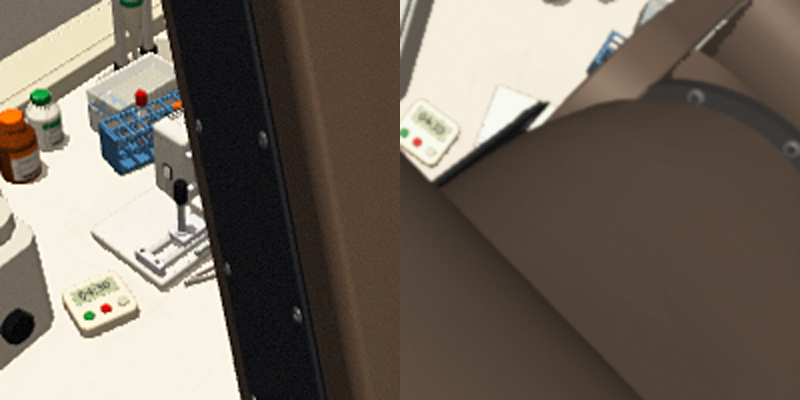

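The carrier's knob is still at scene (260,205). Shutter travel is 31.5 mm with a 7.7 N pull, and 7.5 N is expected at half open. I trim 0.5 mm and check that it holds steady.

Emit:
carry_out(commands=[0,0,0,0,0,0.05,0.9,0,0,0,0,0,0,0.9,0,0,0,0,0,0,0.9,0,0,0,0,0,0,0.9,0,0,0,0,0,0,0.9])

```text
clock: 11.35
tcp_pos: [0.4662, -0.4298, 0.1394]
orientation: [0.123, 0.697, -0.696, -0.123]
ft_force: [-0.7, 6.9, 8.4]
opening: 0.0146
```

Emit:
carry_out(commands=[0,0,0,0,0,0,0.9,0,0,0,0,0,0,0.9,0,0,0,0,0,0,0.9,0,0,0,0,0,0,0.9,0,0,0,0,0,0,0.9])

```text
clock: 11.85
tcp_pos: [0.4662, -0.4298, 0.1394]
orientation: [0.123, 0.697, -0.696, -0.123]
ft_force: [-0.3, 8.3, 8.8]
opening: 0.0146
```

Run:
```python
from h import *
s=manip.read_state(); tr=-(s["tcp_pos"]-np.array([.4775,-.4002,.1395]))@VY; f=-s["ft_force"]@VY
print(s["clock"],"travel",tr,"F",f,s["opening"])
if .030<tr<.034 and -9.5<f<-6: print(job.sign_off())
```

```text
11.85 travel 0.0316931250816827 F -7.673803015353348 0.01456604939760809
the job is handed in; nothing more can be done
None
```

I moved the carrier to its second stop, let go of it, then slid the shutter to half open. I handed the job in at 11.9 s with the gripper still holding the shutter there.

- **Carrier:** I pushed it 32 mm by its knob and released it. Afterwards the camera showed the knob shifted about 32 mm along the rail, and still there at the last look.
- **Shutter:** the last readings were 31.7 mm of travel and a steady 7.7 N spring pull, against 32 mm and 7.5 N expected at half open.
- **Disagreed:** my camera estimate of the shutter knob was about 3 mm off. The first grip therefore pushed on the shut stop with about 27 N, under the 40 N limit. I opened, corrected the position and gripped again.
- **Not checked:** at the end the arm hid the window, the pointer and the tubes. Half open therefore rests on the travel and the force, not on a picture. The timer was still in place in the last view, but the forceps and marker were hidden; the arm never worked near them.

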